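Flip up the sprung end gate and bed the whetstone against it

TASK

Get the honing board ready: push the sprung end gate up and away from you, past its over-centre point, so that it snaps over to its far stop and stays there. Then lay the whetstone flat on the board, lengthways and centred, and slide it along the deck until it bears firmly on the gate's rubber buffer; keep up a push of about 10 N for a second, never more than 20 N on the gate, then let go and leave the stone there. Leave the other things on the bench where they are.

Things in the scene. Friction and masses are not known exactly. Their poses are not given: they have to be found in the camera images.
- board: wooden honing board with a slippery black plastic facing (friction about 0.25), fixed to the bench, 220 x 110 mm, deck top 30 mm above the bench. Origin on the bench, x axis along its length towards the gate, y across, z up; the deck reaches from x = -122 to +98 mm and y = -55 to +55 mm in this frame.
- gate_unit: steel foot with side cheeks fixed to the bench at the far end of the board, 75 x 124 mm; it carries a carriage, the sprung gate and its buffer. Origin on the bench, 125 mm ahead of the board's origin on its x axis, axes parallel to the board's. The carriage with the gate was screwed tight anywhere from -9 to +9 mm in x: this setting is NOT measured, it must be felt or seen.
- hinge_nominal (a point): point fixed to the foot, 28 mm above the bench: where the middle of the gate's hinge (along y, 2 mm below deck level) would be with the carriage at 0; the true hinge is up to 9 mm nearer or farther in x. The gate is a steel frame 70 mm wide with a 12 mm free-turning roller across its top (along y, 48 mm wide), its centre 72 mm from the hinge.
- buffer_nominal (a point): point fixed to the foot: middle of the face of the gate's black rubber buffer with the gate at its far stop and the carriage at 0 (true face up to 9 mm nearer or farther in x). The buffer, 50 mm wide and 14 mm tall, is on the robot's side of the gate, centred 17 mm above the hinge. It gives about 1 mm per 12 N.
- gate (a joint): gate angle, rad. 0 = parked, leaning 38 degrees from upright towards the robot over the deck, roller 57 mm above and 44 mm before the hinge; grows as it swings up and away (+x). Springs hold it at either stop: over-centre near 0.49 (10 degrees before upright), far stop 0.84 (10 past). A level push on the roller of about 5 to 10 N carries it over; then it runs ahead by itself.
- whetstone: loose rectangular grey whetstone, 48 x 150 x 24 mm, 0.45 kg, lying flat on the bench beside the board, on either side. Origin at the centre of its underside, its y axis along the 150 mm length, z up; either end may face the gate.
- masking_tape: bystander: flat roll of masking tape, 108 mm across, 25 mm tall, lying on the other side of the board; origin under its centre.
- flat_chisel: bystander: steel flat chisel, 162 mm long, lying beyond the board to the right; origin under its centre.
- wedge: bystander: small wooden wedge, 65 mm long, lying beyond the board to the left; origin under its centre.
Mind the look-alikes: they are no part of the job. What is shaped like the board but purple is not meant.

How it is judged:
By the outcome, as a careful person would: the job done as asked, in the order asked, and still so for the second after the job is handed in, with the robot touching nothing.
It also fails if it takes over 72 s, if anything falls off the work surface, if the arm or the gripper's body presses on something with over 40 N, if the wrist force passes 120 N, or if a joint passes its speed limit or range.

ROBOT

A 6-joint arm with a two-finger parallel gripper is mounted at the origin on a cart in front of the work surface, level with it; the furniture and walls round the work are solid. World frame = base frame: x ahead of the robot, y to its left, z up, the work surface at z = 0. Lengths are in m, angles in rad, forces in N, time in s.
With the tool pointing down it reaches from about 0.35 to 0.925 m from the base axis. Payload 6.4 kg.
Tool frame: the origin (TCP) lies on the mounting face of the last link; the fingertips stand 199 mm ahead of it and the grasp point (between the pads) lies ahead of it (env.tcp_to_grasp is the z of the grasp point in the tool frame, in m); z points along the fingers, y is the line along which they close (so a half turn about z gives the same grasp; the last joint's range is limited). The gripper opens to 94 mm and grips with 3 to 60 N. Pads are 16 mm wide; open, the fingers measure 119 mm over their backs; the gripper's body (75 mm by 177 mm) begins 78 mm behind the grasp point.
Start: joints at [0.956, 0.245, 1.558, -0, 1.339, -0.174], TCP at [0.277, 0.588, 0.405] pointing down, gripper open.
Joint ranges: [-3.13, 3.13], [-1.02, 2.26], [0.13, 2.54], [-0.95, 4.09], [0.21, 2.88], [-2.74, 2.74]. Speed limits (rad/s): [2.57, 2.57, 3.14, 3.14, 3.14, 3.14].

INTERFACE

Orientations are given as a rotation vector (axis times angle).
In Python, from plant import monitor, cams, order, env gives the robot as it stands.
- The arm moves only by the shell command python3 -m creep 'ROWS' [FORCE]. ROWS is text: rows parted by semicolons, each of 7 numbers parted by spaces: the turn, a rotation vector about the tool's x, y, z in units of 5 degrees (1.0 is 5 degrees), then the shift along the tool's x, y, z in units of 40 mm (1.0 is 40 mm), then the closure, from -1 (fully open) to 1 (shut). A call has 1 to 20 rows; each row shifts and turns the commanded pose from where the row before left it, along the tool's axes as they then stand; what a row does not reach is not made up. A row lasts 1/8 s, in which the tool goes at most 62.5 mm and 10.7 degrees, less where a joint would pass 70% of its speed; a pose out of reach is approached as far as the arm can. A call is refused whole if a number of a shift passes 1 or a number of a turn 1, either way. A call with a gripper value outside its range is refused whole. The fingers move at their own pace and stop on an object; FORCE is the grip in N (left out, the last holds). Time passes only in rows, so rows that do not move let the fingers close. It gives the time, the measured TCP pose, the force, the opening and the grip force at its end, in the units of the state.
- monitor.get_state(): the state, without advancing time (a new reading comes with each control period).
- cams.camera(name): name is "scene" or "top" or "wrist"; returns a dict with "frame" (420x560x3 uint8, red, green, blue), "depth" (420x560 float32, m along the optical axis (not along the pixel's ray), 0 where there is no reading), "fx", "fy", "cx", "cy" (pixels), "rvec" (rotation vector, rad) and "tvec" (3), from world to camera coordinates, as OpenCV has them; the wrist camera has in their place "tool_from_camera" (4x4, takes a point from camera to tool coordinates, whose origin is the TCP and whose axes are the flange's). Camera axes: x right, y down, z forward; pixel columns grow to the right and rows downward; lengths in m; the calibration is good to about 2 mm. A picture is of the moment at which its call begins: read the wrist's pose just before it.
- order.hand_in(): hands the job in; it is judged then, once.
The state is a dict: "clock": time; "q": joint angles; "qvel": joint speeds; "effort": joint torques, N m; "eef_pos": TCP position; "ee_rot": TCP orientation; "force": force on the tool from outside, world axes, zero at the start; "wrist_torque": the same for the moment, N m; "gripper_width": opening from 0.0 (shut) to 1.0 (fully open); "grip_force": force on a finger pad.
Only numpy, scipy, OpenCV 4.12 (cv2) and the standard library are available. Lean on these libraries where they do the work, as an engineer would, in place of code of your own. Each camera call takes 0.05 s, during which the arm holds its last target. There are 200 camera calls.

## Working session

There is one attempt and no reset: what is moved stays moved. The work goes in short steps, Python scripts to look and compute and a shell command to move; the robot and the scene stay as the last step left them, time stands still between calls to the robot, and variables do not carry over. Pictures are saved under pics/ and viewed, at most 10 in all, crops included, and the job is handed in when it is done.

```bash
ls; mkdir -p pics; cat > h.py <<'E'
import numpy as np, cv2, pickle
from plant import monitor, cams, order, env
def grab(n):
    s=monitor.get_state(); c=cams.camera(n)
    if n=="wrist":
        R=cv2.Rodrigues(np.array(s["ee_rot"],float))[0]; T=np.eye(4);T[:3,:3]=R;T[:3,3]=s["eef_pos"]
        c["W"]=T@np.array(c["tool_from_camera"])
    else:
        R=cv2.Rodrigues(np.array(c["rvec"],float))[0];t=np.array(c["tvec"],float).ravel()
        W=np.eye(4);W[:3,:3]=R.T;W[:3,3]=-R.T@t;c["W"]=W
    return c
def save(c,f): cv2.imwrite(f,c["frame"][:,:,::-1])
def ray(c,uv):
    uv=np.atleast_2d(uv).astype(float)
    d=np.c_[(uv[:,0]-c["cx"])/c["fx"],(uv[:,1]-c["cy"])/c["fy"],np.ones(len(uv))]
    return c["W"][:3,3], d@c["W"][:3,:3].T
def onplane(c,uv,z):
    o,d=ray(c,uv); return o+d*((z-o[2])/d[:,2])[:,None]
def cloud(c):
    h,w=c["depth"].shape; u,v=np.meshgrid(np.arange(w),np.arange(h))
    o,d=ray(c,np.c_[u.ravel(),v.ravel()]); return (o+d*c["depth"].ravel()[:,None]).reshape(h,w,3)
def tri(c1,u1,c2,u2):
    o1,d1=ray(c1,u1);o2,d2=ray(c2,u2);A=np.c_[d1[0],-d2[0]]
    k=np.linalg.lstsq(A,o2-o1,rcond=None)[0];a=o1+k[0]*d1[0];b=o2+k[1]*d2[0];return (a+b)/2,np.linalg.norm(a-b)
E
python3 - <<'E'
from h import *
for n in("scene","top"):
    c=grab(n);save(c,f"pics/{n}0.png");pickle.dump(c,open(n+"0.pkl","wb"));print(n,c["W"].round(3).tolist(),c["fx"])
s=monitor.get_state();print(s,env.tcp_to_grasp)
print(np.array(c.get("W")).shape)
c=grab("wrist");print(np.array(c["tool_from_camera"]).round(3))
E
```

```text
pics
scene [[0.735, -0.434, 0.522, -0.021], [-0.678, -0.466, 0.568, -0.73], [-0.003, -0.771, -0.637, 0.78], [0.0, 0.0, 0.0, 1.0]] 415.34034213597636
top [[-0.014, -0.991, 0.132, 0.417], [-1.0, 0.014, -0.006, -0.065], [0.004, -0.132, -0.991, 1.393], [0.0, 0.0, 0.0, 1.0]] 474.548915484275
{'clock': 0.1, 'q': array([ 9.55906647e-01,  2.45750024e-01,  1.55885840e+00, -1.79042022e-06,
        1.33871954e+00, -1.74100834e-01]), 'qvel': array([-0.0004729 ,  0.00010145, -0.00454822, -0.00117277,  0.00039636,
       -0.00125816]), 'effort': array([ 1.01909416e-03, -4.16908157e+01, -3.15528059e+01,  6.86925463e-02,
        3.09322332e-02, -6.96881716e-05]), 'eef_pos': array([0.27720601, 0.58771117, 0.40366968]), 'ee_rot': array([-6.86651469e-01, -3.06495151e+00,  2.51697519e-03]), 'force': array([ 0.10802821, -0.02680653,  0.34863696]), 'wrist_torque': array([ 0.00601395, -0.05517011,  0.01782161]), 'grip_force': 0.0, 'gripper_width': 0.998430007658138} 0.1804
(4, 4)
[[ 0.    -0.965 -0.261  0.075]
 [ 1.    -0.     0.    -0.001]
 [-0.    -0.261  0.965  0.019]
 [ 0.     0.     0.     1.   ]]
```

View pics/top0.png

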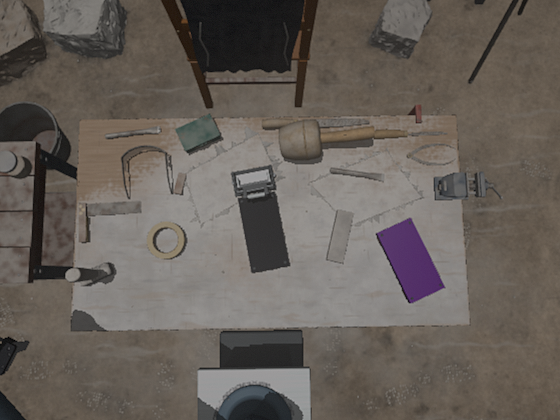

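View pics/scene0.png

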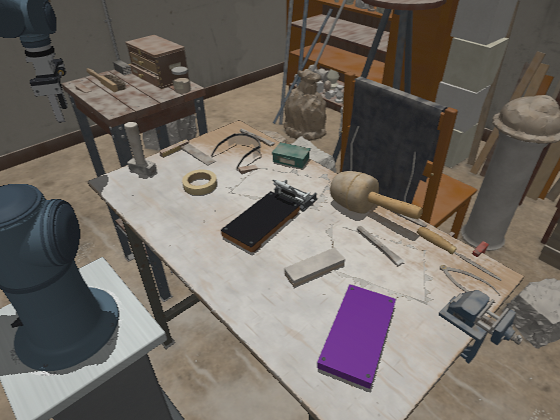

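The top view shows the black board at (265,232), the gate at (253,182), and the whetstone at (340,236) to its right. The tape is at (166,240), the chisel at (357,174) and the wedge at (180,183). The scene view agrees: board (262,220), stone (314,266), gate (293,193).

```bash
python3 - <<'E'
from h import *
t=pickle.load(open("top0.pkl","rb"));s=pickle.load(open("scene0.pkl","rb"))
def near(m,p):
    n,l,st,ce=cv2.connectedComponentsWithStats(m.astype(np.uint8)*255)
    return (l==l[p[1],p[0]])
for nm,c,pb,ps in(("top",t,(265,235),(340,236)),("scene",s,(262,220),(314,266))):
    P=cloud(c);g=c["frame"].astype(int);v=g.max(2)
    B=near(v<60,pb)
    S=near((P[:,:,2]>0.012)&(P[:,:,2]<.05)&(c["depth"]>0),ps)
    for k,m in(("board",B),("stone",S)):
        X=P[m]; z=np.median(X[:,2]); top=X[abs(X[:,2]-z)<.006]
        r=cv2.minAreaRect((top[:,:2]*1000).astype(np.float32))
        print(nm,k,m.sum(),"z",z.round(4),r, top.mean(0).round(4))
        cs=cv2.findContours(m.astype(np.uint8),0,1)[0];ct=max(cs,key=cv2.contourArea)
        q=cv2.boxPoints(cv2.minAreaRect(ct)); h=.030 if k=="board" else .024
        r=cv2.minAreaRect((onplane(c,ct.reshape(-1,2),h)[:,:2]*1000).astype(np.float32)); print("   rayrect",r)
E
```

```text
top board 2769 z 0.0303 ((533.7294311523438, -32.827247619628906), (215.74082946777344, 109.43648529052734), 10.029703140258789) [ 0.5308 -0.0327  0.0304]
   rayrect ((533.4964599609375, -32.85443115234375), (220.1351776123047, 109.60816955566406), 10.03540325164795)
top stone 876 z 0.0244 ((519.8424072265625, -254.7674560546875), (48.487510681152344, 149.6525421142578), 76.00896453857422) [ 0.5192 -0.2543  0.0245]
   rayrect ((519.7933349609375, -253.98358154296875), (49.05421447753906, 150.44912719726562), 75.99706268310547)
scene board 2275 z 0.0297 ((565.9884033203125, -28.95813751220703), (280.6748352050781, 113.74232482910156), 9.266159057617188) [ 0.5309 -0.0373  0.0298]
   rayrect ((570.3018188476562, -40.51557922363281), (289.3209533691406, 133.6004638671875), 10.209217071533203)
scene stone 1020 z 0.0236 ((521.3052368164062, -255.68272399902344), (51.03242111206055, 151.11114501953125), 75.41278076171875) [ 0.5179 -0.2571  0.0236]
   rayrect ((517.1370239257812, -260.41717529296875), (58.44923400878906, 155.54525756835938), 75.98151397705078)
```

```bash
python3 -m creep '0 0 -.88 0 0 0 1;0 0 -.88 0 0 0 1;0 0 -.88 0 0 0 1;0 0 -.88 0 0 0 1;0 0 -.88 0 0 0 1;0 0 -.88 0 0 0 1;0 0 -.88 0 0 0 1;0 0 -.9 0 0 0 1' 20
python3 -m creep '0 0 0 -.15 -.91 0 1;0 0 0 -.15 -.91 0 1;0 0 0 -.15 -.91 0 1;0 0 0 -.15 -.91 0 1;0 0 0 -.15 -.91 0 1;0 0 0 -.15 -.91 0 1;0 0 0 -.15 -.91 0 1;0 0 0 -.15 -.91 0 1;0 0 0 -.15 -.91 0 1;0 0 0 -.15 -.91 0 1;0 0 0 -.15 -.91 0 1;0 0 0 -.15 -.91 0 1;0 0 0 -.15 -.91 0 1;0 0 0 -.15 -.91 0 1;0 0 0 -.15 -.91 0 1;0 0 0 -.15 -.91 0 1;0 0 0 -.15 -.91 0 1;0 0 0 -.15 -.91 0 1;0 0 0 0 0 0 1;0 0 0 0 0 0 1'
python3 - <<'E'
from h import *
c=grab("wrist");save(c,"pics/w1.png");pickle.dump(c,open("w1.pkl","wb"))
s=monitor.get_state();print(s["eef_pos"],s["ee_rot"],s["force"],s["q"].round(2))
E
```

```text
clock: 1.15
eef_pos: [0.2773, 0.5878, 0.4042]
ee_rot: [0.279, -3.129, 0.001]
force: [-0.8, 0.8, 1.2]
gripper_width: 0.186
grip_force: 0.0
clock: 3.65
eef_pos: [0.4977, -0.0381, 0.4043]
ee_rot: [0.275, -3.129, -0.001]
force: [0.0, -1.1, -0.4]
gripper_width: 0.004
grip_force: 0.0
[ 0.49763556 -0.03770199  0.40440657] [ 2.76128490e-01 -3.12893927e+00 -7.12667967e-04] [-0.56156654  0.67726882  0.48934105] [-0.3  -0.12  1.94  0.    1.32 -2.05]
```

View pics/w1.png

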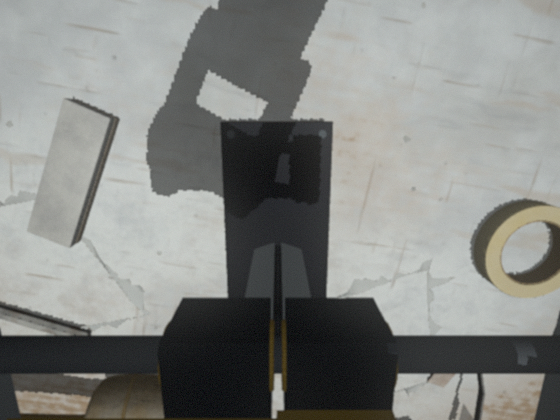

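The wrist view has "up" facing the robot: board near edge at row 122, stone at (73,172), tape at (545,250). The gripper hides the gate, so I'll measure it from the two fixed views.

```bash
cat >> h.py <<'E'
a=np.deg2rad(10.03);U=np.array([np.cos(a),np.sin(a),0]);V=np.array([-np.sin(a),np.cos(a),0])
O=np.array([.5336,-.0328,0])+.012*U
def board(P): D=P-O; return np.stack([D@U,D@V,D[...,2]],-1)
def world(b): return O+b[0]*U+b[1]*V+np.array([0,0,b[2]])
E
python3 - <<'E'
from h import *
for n in("top","scene"):
    c=pickle.load(open(n+"0.pkl","rb"));B=board(cloud(c));ok=c["depth"]>0
    m=ok&(abs(B[...,1])<.07)&(B[...,0]>.03)&(B[...,0]<.2)&(B[...,2]>.035)&(B[...,2]<.13)
    X=B[m]*1000;vs,us=np.where(m);print(n,len(X),X.min(0).round(),X.max(0).round())
    for z in range(35,110,8):
        q=X[(X[:,2]>=z)&(X[:,2]<z+8)]
        if len(q):print(z,len(q),np.percentile(q[:,0],[0,10,50,90,100]).round(),np.percentile(q[:,1],[0,50,100]).round())
    im=c["frame"][:,:,::-1]; v,u=int(vs.mean()),int(us.mean())
    cv2.imwrite(f"pics/{n}z.png",cv2.resize(im[v-35:v+35,u-45:u+45],(720,560),interpolation=2))
    print(u-45,v-35)
a=cv2.imread("pics/topz.png");b=cv2.imread("pics/scenez.png");cv2.imwrite("pics/both.png",cv2.resize(np.hstack([a,b]),(800,311)))
E
```

```text
top 389 [ 31. -52.  35.] [158.  54.  96.]
35 119 [ 31.  52. 126. 143. 158.] [-51.   5.  54.]
43 50 [109. 116. 121. 124. 133.] [-50.  -1.  51.]
51 80 [108. 110. 114. 117. 123.] [-52.   1.  53.]
59 21 [105. 107. 110. 112. 115.] [-34.   1.  33.]
67 10 [ 97. 100. 103. 106. 108.] [-34. -26.  33.]
75 20 [ 83.  84.  94.  99. 100.] [-36.  24.  35.]
83 65 [82. 84. 89. 93. 95.] [-34.  -2.  32.]
91 24 [82. 83. 87. 90. 92.] [-21.   1.  35.]
210 155
scene 222 [ 81. -54.  35.] [159.  52.  93.]
35 69 [109. 110. 117. 147. 159.] [-52. -11.  52.]
43 20 [112. 113. 115. 119. 119.] [-54.   4.  50.]
51 38 [107. 108. 112. 116. 118.] [-53. -13.  51.]
59 6 [101. 103. 106. 108. 109.] [-35. -32.  26.]
67 6 [ 95.  95.  99. 103. 104.] [-35. -33.  28.]
75 11 [84. 84. 89. 95. 98.] [-37. -20.  30.]
83 69 [81. 83. 87. 92. 94.] [-38.  -2.  37.]
91 3 [87. 87. 88. 90. 90.] [-24. -22.  -1.]
242 153
```

View pics/both.png

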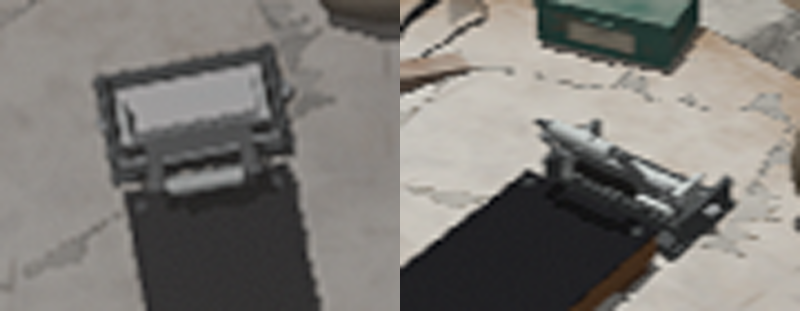

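The crops show the roller's bright bar leaning towards the robot over the deck's end, and it gives roller centre x≈88, y≈0, z≈86 mm in the board frame. That puts the hinge at about 131.5 mm. Both views agree, and the roller is where a parked gate would have it.

```bash
python3 -m creep '0 0 0 -.52 0 .66 1;0 0 0 -.52 0 .66 1;0 0 0 -.52 0 .66 1;0 0 0 -.52 0 .66 1;0 0 0 -.5 -.04 .66 1;0 0 0 0 0 0 1;0 0 0 0 0 0 1'
python3 -m creep '0 0 0 -.1 0 0 1;0 0 0 -.1 0 0 1;0 0 0 -.1 0 0 1;0 0 0 -.1 0 0 1;0 0 0 -.1 0 0 1;0 0 0 -.1 0 0 1;0 0 0 -.1 0 0 1;0 0 0 -.1 0 0 1'
python3 -c "
from h import *
s=monitor.get_state();print(board(s['eef_pos']),s['force'])"
```

```text
clock: 4.58
eef_pos: [0.5996, -0.0214, 0.2735]
ee_rot: [-0.277, 3.129, -0.0]
force: [-0.0, 0.5, -0.5]
gripper_width: 0.002
grip_force: 0.0
clock: 5.58
eef_pos: [0.6307, -0.0166, 0.2715]
ee_rot: [0.275, -3.124, -0.0]
force: [-4.6, -1.7, 0.5]
gripper_width: 0.006
grip_force: 2.2
[ 0.08640739 -0.00097995  0.27150625] [-4.566564   -1.68831551  0.4883298 ]
```

Contact at about 5 N. Pushing on.

```bash
for i in 1 2 3; do python3 -m creep '0 0 0 -.1 0 0 1;0 0 0 -.1 0 0 1;0 0 0 -.1 0 0 1' | grep -E 'pos|force:'; done
python3 -c "
from h import *
s=monitor.get_state();print(board(s['eef_pos']),s['force'])"
```

```text
eef_pos: [0.6437, -0.0142, 0.2729]
force: [-0.7, -0.8, -0.7]
grip_force: 0.8
eef_pos: [0.6555, -0.0121, 0.2729]
force: [0.1, -0.3, -0.1]
grip_force: 0.0
eef_pos: [0.6671, -0.0101, 0.2726]
force: [-0.1, -0.4, 0.7]
grip_force: 0.0
[ 0.1233846  -0.00090376  0.27264952] [-0.09184534 -0.39648904  0.69107998]
```

```bash
python3 -m creep '0 0 0 .5 0 0 1;0 0 0 0 0 -.8 1;0 0 0 0 0 -.8 1;0 0 0 0 0 -.8 1;0 0 0 0 0 -.8 1;0 0 0 .7 -.9 0 -1;0 0 0 .7 -.9 0 -1;0 0 0 .7 -.9 0 -1;0 0 0 .7 -.9 0 -1;0 0 0 .7 -.9 0 -1;0 0 0 .7 -.9 0 -1;0 0 .96 0 0 0 -1;0 0 .96 0 0 0 -1;0 0 .96 0 0 0 -1;0 0 .96 0 0 0 -1;0 0 .96 0 0 0 -1;0 0 0 0 0 0 -1;0 0 0 0 0 0 -1'
python3 - <<'E'
from h import *
for n in("top","scene"):
    c=grab(n);pickle.dump(c,open(n+"1.pkl","wb"));B=board(cloud(c));ok=c["depth"]>0
    m=ok&(abs(B[...,1])<.07)&(B[...,0]>.03)&(B[...,0]<.2)&(B[...,2]>.035)&(B[...,2]<.13)
    X=B[m]*1000;print(n,len(X))
    for z in range(35,110,8):
        q=X[(X[:,2]>=z)&(X[:,2]<z+8)]
        if len(q):print(z,len(q),np.percentile(q[:,0],[0,10,50,90,100]).round(),np.percentile(q[:,1],[0,50,100]).round())
    save(c,f"pics/{n}1.png")
c=grab("wrist");pickle.dump(c,open("w2.pkl","wb"));save(c,"pics/w2.png")
s=monitor.get_state();print(s["eef_pos"],s["ee_rot"])
P=cloud(c);m=(P[...,2]>.015)&(P[...,2]<.04)&(np.hypot(P[...,0]-.519,P[...,1]+.2555)<.1)&(c["depth"]>0)
X=P[m];print(len(X),np.median(X[:,2]),cv2.minAreaRect((X[:,:2]*1000).astype(np.float32)))
E
```

```text
clock: 8.95
eef_pos: [0.5194, -0.2557, 0.4007]
ee_rot: [0.38, 3.118, -0.0]
force: [0.3, -0.1, -0.5]
gripper_width: 1.001
grip_force: 0.0
top 374
35 72 [ 34.  43.  95. 151. 158.] [-50.  -0.  53.]
43 52 [122. 123. 131. 134. 137.] [-29.  -1.  50.]
51 66 [123. 125. 134. 137. 142.] [-50.  -0.  52.]
59 54 [125. 135. 137. 140. 141.] [-51.   4.  53.]
67 15 [135. 137. 138. 140. 141.] [-34. -10.  33.]
75 8 [138. 138. 139. 140. 140.] [-31.  28.  35.]
83 5 [139. 139. 140. 141. 142.] [-28.  25.  34.]
91 20 [139. 140. 142. 149. 150.] [-35.  12.  33.]
99 70 [139. 140. 144. 148. 151.] [-36.   1.  38.]
107 12 [143. 144. 146. 148. 149.] [-22. -10.  23.]
scene 324
35 28 [124. 126. 132. 137. 146.] [-34.   5.  51.]
43 60 [122. 124. 127. 137. 139.] [-37.  -5.  49.]
51 76 [124. 126. 135. 139. 142.] [-33.  -1.  51.]
59 52 [134. 136. 139. 141. 145.] [-30.   3.  49.]
67 14 [134. 136. 139. 143. 144.] [-32.  25.  33.]
75 13 [137. 138. 141. 145. 145.] [-31.  27.  35.]
83 9 [138. 139. 143. 144. 147.] [-30.  27.  31.]
91 21 [140. 141. 143. 146. 147.] [-25.   6.  34.]
99 51 [139. 140. 143. 147. 150.] [-26.   1.  36.]
[ 0.5193796  -0.25563855  0.40070576] [ 3.80754367e-01  3.11836563e+00 -1.40844023e-04]
6573 0.02478005362475244 ((521.14111328125, -255.86880493164062), (48.02208709716797, 148.6666717529297), 75.98441314697266)
```

View pics/w2.png

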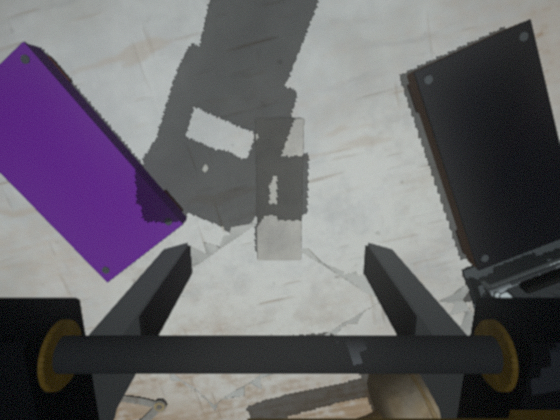

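The stone is aligned between the open fingers (columns 258–302), its top measured at z≈24.5 mm in three views. The gate is at its far stop: roller x≈144, z≈100, and buffer face x≈123. Grasping now.

```bash
python3 -m creep '0 0 0 0 0 .9 -1;0 0 0 0 0 .9 -1;0 0 0 0 0 .9 -1;0 0 0 0 0 .9 -1;0 0 0 0 0 .9 -1;0 0 0 0 0 .25 -1;0 0 0 0 0 .2 -1;0 0 0 0 0 0 -1;0 0 0 0 0 0 -1'
python3 -m creep '0 0 0 0 0 0 1;0 0 0 0 0 0 1;0 0 0 0 0 0 1;0 0 0 0 0 0 1;0 0 0 0 0 0 1;0 0 0 0 0 0 1' 40
```

```text
clock: 10.22
eef_pos: [0.5199, -0.256, 0.204]
ee_rot: [0.381, 3.116, -0.002]
force: [0.3, -0.2, -0.8]
gripper_width: 0.995
grip_force: 0.0
clock: 10.98
eef_pos: [0.5194, -0.2554, 0.2026]
ee_rot: [-0.382, -3.118, -0.001]
force: [0.8, 2.0, 1.1]
gripper_width: 0.505
grip_force: 40.0
```

```bash
python3 -m creep '0 0 0 0 0 -.5 1;0 0 0 0 0 -.7 1;0 0 0 0 0 -.7 1;0 0 0 0 0 -.6 1;0 0 -.96 0 0 0 1;0 0 -.96 0 0 0 1;0 0 -.96 0 0 0 1;0 0 -.96 0 0 0 1;0 0 -.96 0 0 0 1;0 0 0 -.27 .77 0 1;0 0 0 -.27 .77 0 1;0 0 0 -.27 .77 0 1;0 0 0 -.27 .77 0 1;0 0 0 -.27 .77 0 1;0 0 0 -.27 .77 0 1;0 0 0 -.27 .77 0 1;0 0 0 0 0 0 1;0 0 0 0 0 0 1'
python3 - <<'E'
from h import *
s=monitor.get_state();r=s["ee_rot"];print(board(s["eef_pos"]),s["eef_pos"],(2*np.degrees(np.arctan2(r[1],r[0]))-90)%360,s["force"])
for n in("top","scene","wrist"):
    c=grab(n);P=board(cloud(c));f=c["frame"].astype(int)
    if n=="wrist":
        m=(P[...,2]>.08)&(P[...,2]<.14)&(c["depth"]>0)&(abs(P[...,1])<.05)&(abs(P[...,0])<.12)
        X=P[m];print(len(X),np.median(X[:,2]),cv2.minAreaRect((X[:,:2]*1000).astype(np.float32)));save(c,"pics/w3.png")
    # deck edges
    if n=="top":
        m=(f.max(2)<60)&(abs(P[...,2]-.03)<.006)&(abs(P[...,1])<.07)&(P[...,0]<.0)&(P[...,0]>-.15)
        X=P[m];print("deck",len(X),X.min(0),X.max(0))
E
```

```text
clock: 13.22
eef_pos: [0.556, -0.0304, 0.3029]
ee_rot: [0.275, -3.129, 0.001]
force: [0.9, -0.3, -4.8]
gripper_width: 0.507
grip_force: 40.0
[ 0.01045626 -0.00155377  0.30289937] [ 0.55598366 -0.03041896  0.30289937] 100.05886145376132 [ 0.92694076 -0.30136792 -4.76296787]
deck 382 [-0.11970161 -0.05471672  0.02408851] [-0.00561019  0.03315729  0.03599449]
25715 0.12506873765058074 ((11.972969055175781, -3.5560150146484375), (71.7388916015625, 150.2317352294922), 89.95328521728516)
```

View pics/w3.png

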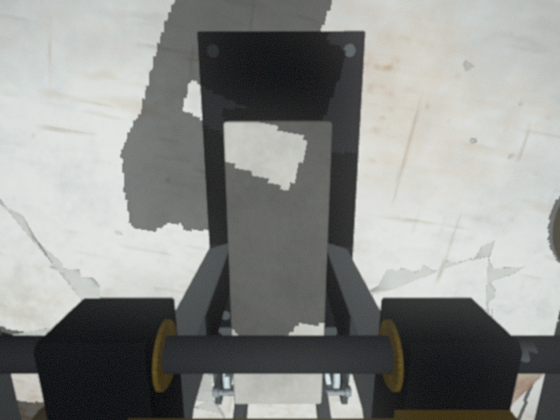

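The stone is held straight and level over the deck, with columns 224–331 for the stone and 198–364 for the deck. I'll compare the two centrelines in this view.

```bash
python3 - <<'E'
from h import *
c=grab("wrist");P=board(cloud(c));z=P[...,2]
for r in (45,60,80,100):
    u=np.where((z[r]>.022)&(z[r]<.04))[0];p=board(onplane(c,[[u[0]-.5,r],[u[-1]+.5,r]],.030));print("deck",u[0],u[-1],p[:,1]*1000,p[:,1].mean()*1000)
for r in (140,170,200,225):
    u=np.where((z[r]>.11)&(z[r]<.14))[0];u=u[(u>150)&(u<400)];zt=np.median(z[r][u]);p=board(onplane(c,[[u[0]-.5,r],[u[-1]+.5,r]],zt));print("stone",zt,u[0],u[-1],p[:,1]*1000,p[:,1].mean()*1000)
E
```

```text
deck 198 364 [-56.27504545  53.81613435] -1.2294555493221337
deck 199 363 [-56.15975012  53.73281244] -1.2134688404754865
deck 200 362 [-56.22741801  53.84406148] -1.1916782643195436
deck 201 361 [-56.29699613  53.95845095] -1.1692725913866608
stone 0.12488545585659967 224 331 [-27.38050139  20.25805523] -3.56122307774105
stone 0.1250805054258508 225 330 [-27.44194327  20.29706172] -3.57244077743785
stone 0.1249866565534386 226 329 [-27.55104818  20.38252543] -3.584261374317166
stone 0.12498094279540882 227 328 [-27.55609053  20.36709849] -3.5944960200272167
```

```bash
python3 -m creep '0 0 0 0 .05 .5 1;0 0 0 0 0 .5 1;0 0 0 0 0 .4 1;0 0 0 0 0 .2 1;0 0 0 0 0 .1 1;0 0 0 0 0 0 1;0 0 0 0 0 0 1' | grep -E 'pos|force:'; python3 -m creep '0 0 0 0 0 .02 1;0 0 0 0 0 .02 1;0 0 0 0 0 0 1;0 0 0 0 0 0 1' | grep -E 'pos|force:'
```

```text
eef_pos: [0.5562, -0.0283, 0.2353]
force: [-0.2, 0.5, -4.7]
grip_force: 40.0
eef_pos: [0.5559, -0.0282, 0.2331]
force: [0.4, -0.3, -4.3]
grip_force: 40.0
```

```bash
for i in 1 2; do python3 -m creep '0 0 0 0 0 .01 1;0 0 0 0 0 .01 1;0 0 0 0 0 0 1' | grep -E 'pos|force:'; done
```

```text
eef_pos: [0.556, -0.0282, 0.2326]
force: [-1.1, 0.6, -1.0]
grip_force: 40.0
eef_pos: [0.5563, -0.0282, 0.2326]
force: [-3.6, 1.6, 4.5]
grip_force: 40.0
```

```bash
python3 -m creep '0 0 0 0 0 0 -.3;0 0 0 0 0 0 -.3;0 0 0 0 0 0 -.3;0 0 0 0 0 0 1;0 0 0 0 0 0 1;0 0 0 0 0 0 1;0 0 0 0 0 0 1' 25 
python3 -m creep '0 0 0 -.1 0 0 1;0 0 0 -.1 0 0 1;0 0 0 -.1 0 0 1;0 0 0 -.1 0 0 1;0 0 0 -.1 0 0 1;0 0 0 -.1 0 0 1;0 0 0 -.1 0 0 1;0 0 0 0 0 0 1'
python3 -c "
from h import *
s=monitor.get_state();print(board(s['eef_pos']),s['force']@U,s['force'])"
```

```text
clock: 16.42
eef_pos: [0.5558, -0.0282, 0.2314]
ee_rot: [-0.275, 3.129, -0.0]
force: [0.5, -0.0, -0.3]
gripper_width: 0.509
grip_force: 25.0
clock: 17.42
eef_pos: [0.5839, -0.0232, 0.2314]
ee_rot: [-0.275, 3.128, 0.0]
force: [2.2, -0.5, -2.0]
gripper_width: 0.506
grip_force: 25.0
[0.039153   0.00069315 0.23141138] 2.067177615328996 [ 2.19298887 -0.52993298 -1.9841212 ]
```

```bash
f(){ python3 -c "
from h import *
s=monitor.get_state();print(s['clock'],(board(s['eef_pos'])*1000).round(1),(s['force']@U).round(1),s['force'].round(1))"; }
python3 -m creep '0 0 0 -.025 0 0 1;0 0 0 -.025 0 0 1;0 0 0 -.025 0 0 1;0 0 0 -.025 0 0 1;0 0 0 0 0 0 1'>/dev/null;f
python3 -m creep '0 0 0 -.02 0 0 1;0 0 0 -.02 0 0 1;0 0 0 0 0 0 1'>/dev/null;f
python3 -m creep '0 0 0 -.02 0 0 1;0 0 0 0 0 0 1'>/dev/null;f
python3 -m creep '0 0 0 -.02 0 0 1;0 0 0 0 0 0 1'>/dev/null;f
```

```text
18.05 [ 42.8   0.7 231.4] -0.4 [-0.5  0.7  0. ]
18.425 [ 44.4   0.7 231.4] -0.6 [-0.5 -0.9 -1.3]
18.675 [ 45.1   0.7 231.4] -1.0 [-1.  -0.3 -0.7]
18.925 [ 45.9   0.7 231.4] -0.4 [-0.4 -0.4 -1.9]
```

```bash
f(){ python3 -c "
from h import *
s=monitor.get_state();print(s['clock'],(board(s['eef_pos'])*1000).round(1),(s['force']@U).round(1),s['force'].round(1))"; }
python3 -m creep '0 0 0 -.02 0 0 1;0 0 0 0 0 0 1'>/dev/null;f
python3 -m creep '0 0 0 -.01 0 0 1;0 0 0 0 0 0 1'>/dev/null;f
python3 -m creep '0 0 0 -.01 0 0 1;0 0 0 0 0 0 1'>/dev/null;f
python3 -m creep '0 0 0 -.01 0 0 1;0 0 0 0 0 0 1'>/dev/null;f
```

```text
19.175 [ 46.5   0.7 231.4] -4.3 [-4.2 -0.4  1. ]
19.425 [ 46.8   0.7 231.4] -5.4 [-5.1 -2.   3.1]
19.675 [ 47.    0.7 231.4] -7.4 [-7.2 -1.7  3.1]
19.925 [ 47.3   0.6 231.4] -9.4 [-9.3 -1.5  4.8]
```

```bash
f(){ python3 -c "
from h import *
s=monitor.get_state();print(s['clock'],(board(s['eef_pos'])*1000).round(1),(s['force']@U).round(1),s['force'].round(1))"; }
python3 -m creep '0 0 0 -.005 0 0 1;0 0 0 0 0 0 1;0 0 0 0 0 0 1;0 0 0 0 0 0 1'>/dev/null;f
python3 -m creep '0 0 0 0 0 0 1;0 0 0 0 0 0 1;0 0 0 0 0 0 1;0 0 0 0 0 0 1;0 0 0 0 0 0 1'>/dev/null;f
python3 -m creep '0 0 0 0 0 0 1;0 0 0 0 0 0 1;0 0 0 0 0 0 1;0 0 0 0 0 0 1;0 0 0 0 0 0 1'>/dev/null;f
```

```text
20.425 [ 47.4   0.6 231.4] -9.9 [-9.7 -2.1  4.6]
21.05 [ 47.4   0.6 231.4] -8.8 [-8.6 -1.6  5.1]
21.675 [ 47.4   0.6 231.4] -9.2 [-8.8 -3.1  4.1]
```

```bash
f(){ python3 -c "
from h import *
s=monitor.get_state();print(s['clock'],(board(s['eef_pos'])*1000).round(1),(s['force']@U).round(1),s['force'].round(1))"; }
python3 -m creep '0 0 0 -.008 0 0 1;0 0 0 0 0 0 1;0 0 0 0 0 0 1;0 0 0 0 0 0 1;0 0 0 0 0 0 1'>/dev/null;f
python3 -m creep '0 0 0 0 0 0 1;0 0 0 0 0 0 1;0 0 0 0 0 0 1;0 0 0 0 0 0 1;0 0 0 0 0 0 1;0 0 0 0 0 0 1'>/dev/null;f
python3 -m creep '0 0 0 .01 0 0 1;0 0 0 .01 0 0 1;0 0 0 .01 0 0 1;0 0 0 0 0 0 1;0 0 0 0 0 0 1'>/dev/null;f
python3 -m creep '0 0 0 .005 0 0 1;0 0 0 0 0 0 1;0 0 0 0 0 0 1'>/dev/null;f
```

```text
22.3 [ 47.6   0.6 231.4] -10.2 [-9.9 -2.5  6.1]
23.05 [ 47.6   0.7 231.4] -8.8 [-8.6 -2.   5.3]
23.675 [ 47.    0.7 231.4] -6.4 [-6.3 -1.4  2.2]
24.05 [ 46.9   0.7 231.4] -6.0 [-5.9 -0.8  0.8]
```

```bash
f(){ python3 -c "
from h import *
s=monitor.get_state();print(s['clock'],(board(s['eef_pos'])*1000).round(1),(s['force']@U).round(1),s['force'].round(1))"; }
python3 -m creep '0 0 0 .008 0 0 1;0 0 0 .008 0 0 1;0 0 0 0 0 0 1;0 0 0 0 0 0 1'>/dev/null;f
python3 -m creep '0 0 0 .006 0 0 1;0 0 0 0 0 0 1;0 0 0 0 0 0 1'>/dev/null;f
```

```text
24.55 [ 46.5   0.7 231.4] -1.8 [-1.9  0.4 -0.5]
24.925 [ 46.2   0.7 231.4] -1.0 [-0.8 -1.1 -2.6]
```

```bash
python3 -m creep '0 0 0 0 0 0 .0;0 0 0 0 0 0 -.3;0 0 0 0 0 0 -.6;0 0 0 0 0 0 -.6;0 0 0 0 0 -.3 -.6;0 0 0 0 0 -.6 -.6;0 0 0 0 0 -.8 -.6;0 0 0 0 0 -.8 -.6;0 0 0 0 0 -.8 -.6;0 0 0 0 0 0 -.6;0 0 0 0 0 0 -.6'
python3 - <<'E'
from h import *
c=grab("wrist");P=board(cloud(c));z=P[...,2]
m=(abs(z-.054)<.008)&(c["depth"]>0)&(abs(P[...,1])<.045)&(P[...,0]<.06)
X=P[m];print(len(X),np.median(X[:,2]),cv2.minAreaRect((X[:,:2]*1000).astype(np.float32)))
for r in (60,100,140):
    u=np.where((z[r]>.022)&(z[r]<.06))[0]
    if len(u):p=board(onplane(c,[[u[0]-.5,r],[u[-1]+.5,r]],.030));print("deck",r,p[:,1]*1000,p[:,1].mean()*1000)
    u=np.where((z[r]>.046)&(z[r]<.06))[0]
    if len(u):p=board(onplane(c,[[u[0]-.5,r],[u[-1]+.5,r]],.054));print("stone",r,p[:,1]*1000,p[:,1].mean()*1000)
s=monitor.get_state();print(s["eef_pos"])
E
```

```text
clock: 26.3
eef_pos: [0.5904, -0.0219, 0.3626]
ee_rot: [0.275, -3.128, -0.001]
force: [0.5, 0.1, -0.4]
gripper_width: 0.804
grip_force: 0.0
6081 0.05477340571167849 ((16.639135360717773, -0.7339897155761719), (86.66820526123047, 48.05961227416992), 0.02709122747182846)
deck 60 [-56.4380791   53.90592845] -1.2660753249857173
deck 100 [-56.30707113  53.75455152] -1.276259802122596
deck 140 [-55.29743444 245.29847684] 95.00052119833487
stone 140 [-24.56593885  22.89722226] -0.8343582919881475
[ 0.59026994 -0.02190965  0.36192891]
```

```bash
python3 -m creep '0 0 0 .3 .5 -.5 -.6;0 0 0 .5 .9 -.3 -.6;0 0 0 .5 .9 0 -.6;0 0 0 .5 .9 0 -.6;0 0 0 .5 .9 0 -.6;0 0 0 .5 .9 0 -.6;0 0 0 0 0 0 -.6;0 0 0 0 0 0 -.6'
python3 - <<'E'
from h import *
ims=[]
for n,(u,v) in(("top",(258,212)),("scene",(275,210))):
    c=grab(n);B=board(cloud(c));z=B[...,2]
    m=(abs(z-.054)<.006)&(abs(B[...,1])<.035)&(abs(B[...,0])<.118);print(n,cv2.minAreaRect((B[m][:,:2]*1000).astype(np.float32)),np.median(z[m]))
    m=(z>.09)&(z<.12)&(abs(B[...,1])<.05)&(abs(B[...,0]-.12)<.06);print("roller",B[m].mean(0)*1000)
    ims.append(cv2.resize(c["frame"][v-70:v+70,u-70:u+70,::-1],(400,400),interpolation=2))
cv2.imwrite("pics/fin.png",np.hstack(ims))
E
```

```text
clock: 27.35
eef_pos: [0.4458, 0.1551, 0.3946]
ee_rot: [0.275, -3.128, 0.001]
force: [-0.1, -0.2, 0.7]
gripper_width: 0.803
grip_force: 0.0
top ((44.94699478149414, 0.5122642517089844), (145.8572540283203, 47.86343002319336), 0.10726751387119293) 0.054440928396377486
roller [144.01783233   0.76926784 101.92150785]
scene ((44.210697174072266, -0.42615699768066406), (147.1338348388672, 52.91674041748047), 0.0055514429695904255) 0.05355225361574473
roller [143.59977997  -3.26871563 100.61630587]
```

View pics/fin.png

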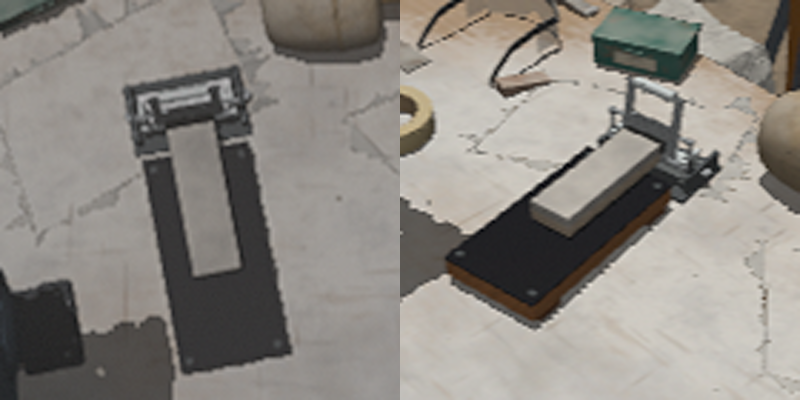

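The stone is flat and centred on the board, with its end at the buffer, and the gate is upright at its far stop. The bystanders that show in the crop (tape, wedge) look unmoved.

```bash
python3 -c "
from h import *
print(order.hand_in())"
```

```text
the job is handed in; nothing more can be done
None
```

The job is handed in: the gate snapped over to its far stop, and the whetstone lies flat and centred on the board against the buffer after about 9–10 N held for over 2 s, then eased off and released; I judged buffer contact after letting go from forces and positions, not by a direct check.

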